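# Thread the long terminal bridge onto the meter base

## Task

Take the longer of the two brass terminal bridges by its upright lug and lower it over the two pins of the black meter base, a pin through each hole, until it lies flat on the base; lower it rather than letting it drop, and let go. Leave the shorter bridge and the white porcelain fuse where they lie.

Things in the scene. Friction and masses are not known exactly. Their poses are not given: they have to be found in the camera images.
- long_bridge_mid (a point): Loose flat brass plate 126 x 48 mm, 6 thick, two 27 mm holes 80 mm apart along its length (x). Central upright lug to grip: 22 (x) x 14 mm (y), from 6 to 50 mm above the underside. Point: on the lug's axis, 27 mm above the underside; z up. About 300 g. It is the bridge to be fitted; either end may go on either pin.
- meter_base: Fixed black base 150 (x) x 100 (y) x 24 mm high; origin: centre of underside, on the bench, z up. Upright steel pins, 10 mm thick, at x = -40 and +40 mm, y = 0, tops 65 mm above the bench, last 8 mm tapered. Round brass seats at their feet, top at 27 mm, carry the bridge: about 8 mm play round each pin; seated, its lug point is 54 mm above the bench.
- short_bridge_mid (a point): Loose flat brass plate 98 x 48 mm, 6 thick, two 27 mm holes 52 mm apart along its length (x). Central upright lug to grip: 22 (x) x 14 mm (y), from 6 to 50 mm above the underside. Point: on the lug's axis, 27 mm above the underside; z up. About 240 g. The wrong bridge: it does not fit and must stay where it is.
- fuse_mid (a point): White glazed porcelain cutout fuse, 84 mm (x) by 36 mm (y) by 36 mm high, with a brass contact at each end; loose. This point is at its centre, 18 mm above the bench. A bystander, to be left alone.
There are look-alikes about, which are no part of the job. What is shaped like the part that bears short_bridge_mid but orange is not meant.

How it is judged (in metres and radians):
At the end, for the whole second after the job is handed in: The long bridge lies at rest and flat (5 deg) on the base, a pin through each hole: lug point 50 to 58 mm above the base's underside, within 14 mm of its centre and 17 deg of the pin line; short bridge and fuse within 30 mm of their starts (horizontal distance between long_bridge_mid and meter_base below 0.014 m and z of long_bridge_mid in the frame of meter_base between 0.05 and 0.058 m and angle between the x axis of long_bridge_mid and the x axis of meter_base, either way round below 0.3 rad and angle between long_bridge_mid's own z axis and vertical below 0.08 rad and horizontal distance between short_bridge_mid and meter_base above 0.08 m and distance of each of short_bridge_mid, fuse_mid from where it was at the start of the episode below 0.03 m and linear speed of long_bridge below 0.02 m/s); the robot touches nothing.
It fails at once if the short bridge is moved more than 30 mm (distance of short_bridge_mid from where it was at the start of the episode above 0.03 m).
It fails at once if the fuse is moved more than 30 mm (distance of fuse_mid from where it was at the start of the episode above 0.03 m).
It fails at once if the long bridge is dropped over the pins (falls onto the base faster than 0.7 m/s) (linear speed of long_bridge above 0.7 m/s and horizontal distance between long_bridge_mid and meter_base below 0.06 m and z of long_bridge_mid in the frame of meter_base below 0.1 m).
It also fails if it takes over 48 s, if anything falls off the work surface, if the arm or the gripper's body presses on something with over 40 N, if the wrist force passes 120 N, or if a joint passes its speed limit or range.

## Robot

A 7-joint arm with a two-finger parallel gripper is mounted at the origin on the work surface. World frame = base frame: x ahead of the robot, y to its left, z up, the work surface at z = 0. Lengths are in mm, angles in rad, forces in N, time in s.
With the tool pointing down it reaches from about 425 to 925 mm from the base axis. Payload 6.8 kg.
Tool frame: the origin (TCP) lies between the finger pads; the fingertips stand 25 mm ahead of it and the grasp point (between the pads) lies 6 mm ahead of it; z points along the fingers, y is the line along which they close (so a half turn about z gives the same grasp; the last joint's range is limited). The gripper opens to 85 mm and grips with 20 to 120 N. Pads are 22 mm wide; open, the fingers measure 114 mm over their backs; the gripper's body (76 mm by 85 mm) begins 54 mm behind the grasp point. The pads swing forward as they close: fully open they stand 13 mm farther back than shut.
Start: joints at [-1.212, 0.477, 0.022, 1.555, -0.011, 1.109, -0.083], TCP at [303.77, 602.802, 256.308] pointing down, gripper open.
Joint ranges: [-2.96, 2.96], [-0.34, 2.1], [-1.41, 1.46], [0.24, 2.44], [-1.37, 4.51], [0.17, 1.92], [-2.96, 2.96]. Speed limits (rad/s): [2.39, 2.39, 3.14, 3.14, 3.14, 3.14, 3.14].

## Interface

Orientations are given as a unit quaternion [x, y, z, w].
In Python, from rig import monitor, camera, sign_off, find_in gives the robot as it stands.
- The arm moves only by the shell command python3 -m crank 'ROWS'. ROWS is JSON, one flat list of numbers, 7 for each row, row after row: the shift along the tool's x, y, z in cm, then the turn, a rotation vector about the tool's x, y, z in rad, then the finger opening in cm, from 0 to 8.54. A call has 1 to 10 rows; each row is the pose to reach, as a shift and turn from the pose commanded when the call began, along the tool's axes at that moment; what a row does not reach only later rows make up. A row lasts 1/10 s, in which the tool goes at most 50 mm and 8.59 degrees, less where a joint would pass 70% of its speed; a pose out of reach is approached as far as the arm can. A call with a gripper value outside its range is refused whole. The fingers move at their own pace and stop on an object; the grip force is fixed at half the most. Time passes only in rows, so rows that repeat a pose let the fingers close. It gives the time, the measured TCP pose, the force, the opening and the grip force at its end, in the units of the state.
- monitor.read_state(): the state, without advancing time (a new reading comes with each control period).
- camera(name): name is "scene" or "top"; returns a dict with "pixels" (480x640x3 uint8, red, green, blue), "depth" (480x640 float32, mm along the optical axis (not along the pixel's ray), 0 where there is no reading), "fx", "fy", "cx", "cy" (pixels), "position" and "attitude" of the camera in the world. Camera axes: x right, y down, z forward; pixel columns grow to the right and rows downward; lengths in mm; the calibration is good to about 2 mm. A picture is of the moment at which its call begins.
- sign_off(): hands the job in; it is judged then, once.
Trained networks look in the newest picture that a camera, given by its name, has taken for a name from the list of things; names that differ only in an ending like _2 or _b are one class to them, and where a whole thing is asked for, a point or a joint stands for the part that bears it (a point fixed in the world has none). Each returns a list of dicts, best first, with "confidence" (0 to 1); they miss things now and then, are a little off and sometimes report something else, mostly with a low value. They report only what shows in the picture. A call takes as long as a camera call. They do not tell look-alikes from the thing itself.
- find_in(camera, target): "point" ([row, column] in pixels, amid what is visible of it).
The state is a dict: "t": time; "joint_positions": joint angles; "qvel": joint speeds; "joint_efforts": joint torques, N m; "tcp_pos": TCP position; "tcp_rot": TCP orientation; "contact_force": force on the tool from outside, world axes, zero at the start; "ft_torque": the same for the moment, N m; "finger_gap": finger opening in mm; "grasp_force": force on a finger pad.
Only numpy, scipy, OpenCV 4.12 (cv2) and the standard library are available. Lean on these libraries where they do the work, as an engineer would, in place of code of your own. Each camera call takes 0.05 s, during which the arm holds its last target. There are 200 camera calls.

## Working session

There is one attempt and no reset: what is moved stays moved. The work goes in short steps, Python scripts to look and compute and a shell command to move; the robot and the scene stay as the last step left them, time stands still between calls to the robot, and variables do not carry over. Pictures are saved under pics/ and viewed, at most 10 in all, crops included, and the job is handed in when it is done.

```bash
mkdir -p pics
cat > h.py <<'E'
import numpy as np, cv2
from scipy.spatial.transform import Rotation as R
from rig import monitor, camera, sign_off, find_in
def pts(c):
    d=c["depth"]; v,u=np.mgrid[0:480,0:640]
    P=np.stack([(u-c["cx"])/c["fx"]*d,(v-c["cy"])/c["fy"]*d,d],-1)
    a=np.array(c["attitude"]); M=R.from_quat(a).as_matrix() if a.size==4 else a.reshape(3,3)
    W=P@M.T+np.array(c["position"]); W[d==0]=np.nan
    return W
E
python3 - <<'E'
from h import *
s=monitor.read_state(); print(s)
for n in ["top","scene"]:
    c=camera(n); print(n,c["position"],c["attitude"],c["fx"]); W=pts(c)
    cv2.imwrite(f"pics/{n}0.png",c["pixels"][...,::-1])
    for t in ["long_bridge_mid","short_bridge_mid","meter_base","fuse_mid"]:
        for r in find_in(n,t): 
            p=np.array(r["point"]).astype(int); print(t,r,W[p[0],p[1]].round())
E
```

```text
{'t': 0.0, 'joint_positions': array([-1.21207619,  0.4778046 ,  0.02233162,  1.55647089, -0.01151222,
        1.10929117, -0.08312948]), 'qvel': array([ 0.00052949, -0.00011064, -0.00069084, -0.00086039,  0.00139177,
       -0.00066908, -0.0002045 ]), 'joint_efforts': array([-6.17586047e-04, -5.96454763e+01,  1.60755124e+00, -2.81187558e+01,
        1.24324544e-02,  9.56291333e-03,  5.47572355e-06]), 'tcp_pos': array([303.53682904, 602.2799611 , 255.31429107]), 'tcp_rot': array([ 2.31299435e-01,  9.72882171e-01, -9.10253540e-04, -1.53126278e-04]), 'contact_force': array([1.07475563, 0.08061461, 0.58710266]), 'ft_torque': array([ 0.02456367, -0.06439959, -0.01294727]), 'grasp_force': 0.0, 'finger_gap': 85.58126882955159}
top [ 301.57849381 -154.19442356 1471.1753238 ] [-0.70260177  0.71051078 -0.03235358  0.02187301] 534.4609558412261
long_bridge_mid {'point': [206.2, 286.7], 'confidence': 0.91} [473. -60.  50.]
short_bridge_mid {'point': [303.4, 407.4], 'confidence': 0.94} [ 209. -385.    6.]
short_bridge_mid {'point': [237.2, 414.7], 'confidence': 0.69} [ 386. -401.   52.]
short_bri
[... 429 characters left out ...]
0.67287533  0.67086632 -0.21770417 -0.22311897] 598.1961907664763
long_bridge_mid {'point': [272.0, 361.2], 'confidence': 0.95} [494. -49.  24.]
short_bridge_mid {'point': [316.5, 126.1], 'confidence': 0.94} [ 616. -581.   30.]
short_bridge_mid {'point': [237.1, 218.1], 'confidence': 0.85} [ 401. -395.   37.]
short_bridge_mid {'point': [258.8, 269.4], 'confidence': 0.81} [ 453. -269.   22.]
short_bridge_mid {'point': [179.5, 229.1], 'confidence': 0.72} [ 207. -385.   34.]
meter_base {'point': [305.2, 456.7], 'confidence': 0.61} [587. 162.  27.]
fuse_mid {'point': [327.6, 293.5], 'confidence': 0.79} [ 647. -207.   36.]
fuse_mid {'point': [259.4, 264.6], 'confidence': 0.73} [ 468. -279.   40.]
```

View pics/top0.png

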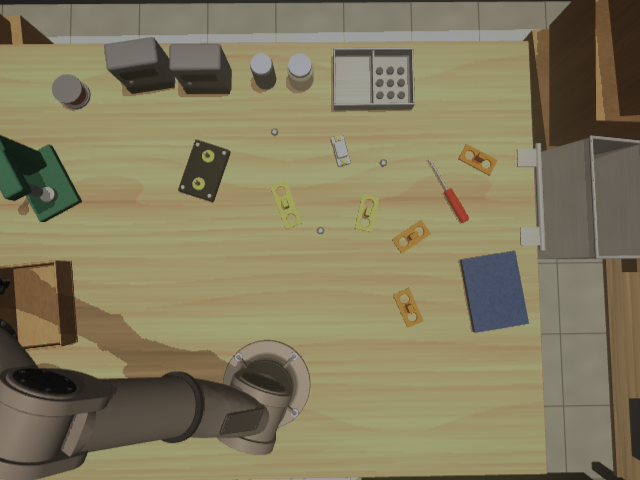

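View pics/scene0.png

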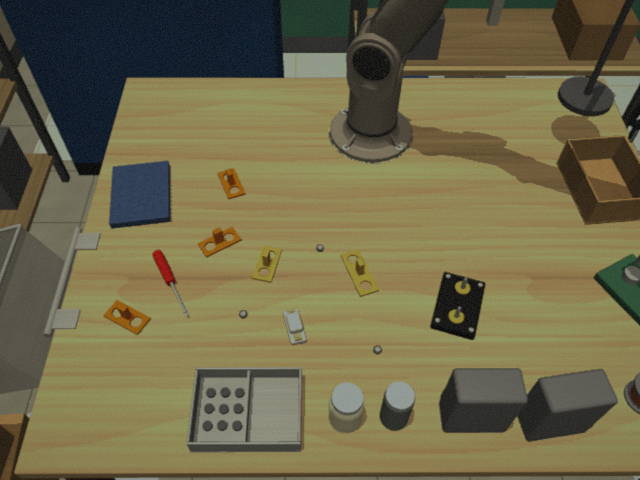

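The top picture shows the long brass bridge at about (row 206, col 286), the short one at (213, 367), the black base with its two pins at (170, 204) and the fuse at (150, 340). The orange ones are look-alikes. Next I fit the poses.

```bash
cat >> h.py <<'E'
def hsvmask(c,lo,hi): return cv2.inRange(cv2.cvtColor(c["pixels"],cv2.COLOR_RGB2HSV),lo,hi)>0
def rect(P):
    (x,y),(w,h),a=cv2.minAreaRect(P.astype(np.float32)); 
    if w<h: w,h,a=h,w,a+90
    return np.round([x,y,w,h,(a+90)%180-90],1)
def near(W,x,y,r): return np.hypot(W[...,0]-x,W[...,1]-y)<r
def report(c):
    W=pts(c); z=W[...,2]
    Y=hsvmask(c,(22,100,90),(34,255,255))
    return W,z,Y
E
python3 - <<'E'
from h import *
for n in ["top","scene"]:
    c=camera(n); W,z,Y=report(c); hsv=cv2.cvtColor(c["pixels"],cv2.COLOR_RGB2HSV)
    print(n, "plate hsv",hsv[192,281] if n=="top" else hsv[283,366],"table",hsv[250,300])
    m=near(W,485,-65,85)
    p=W[m&(z>4)&(z<9)]; print("plate",len(p),rect(p[:,:2]),np.median(p[:,2]))
    l=W[m&(z>44)&(z<56)]; print("lug top",len(l),rect(l[:,:2]),l.mean(0).round(1))
    b=W[near(W,583,165,110)&(z>18)&(z<26)]; print("base",len(b),rect(b[:,:2]),np.median(b[:,2]))
    q=W[near(W,583,165,110)&(z>50)&(z<75)]; print("pins",len(q))
    if len(q)>3:
        _,lab,ct=cv2.kmeans(q[:,:2].astype(np.float32),2,None,(3,50,.1),5,0); print(ct.round(1),q[:,2].max(),np.bincount(lab.ravel()))
    s=near(W,583,165,70)&Y
    q=W[s&(z<35)]; _,lab,ct=cv2.kmeans(q[:,:2].astype(np.float32),2,None,(3,50,.1),5,0); print("seats",ct.round(1),np.bincount(lab.ravel()),np.median(q[:,2]))
E
```

```text
top plate hsv [ 21  90 158] table [ 24  85 159]
plate 573 [483.6 -65.4 166.6 163.6 -53.9] 5.815459428412396
lug top 41 [483.6 -56.   21.9  13.5  19.5] [483.4 -55.8  50.1]
base 1342 [578.8 166.6 150.3 101.  -18.6] 22.98255519967529
pins 26
[[539.8 178.6]
 [615.2 153.3]] 68.92389840790634 [13 13]
seats [[615.1 153. ]
 [540.  178.8]] [106 110] 26.55564960152219
scene plate hsv [ 20 120 147] table [ 21 114 146]
plate 928 [485.5 -64.3 166.2 163.8 -40.4] 5.731601549480729
lug top 58 [482.7 -53.9  24.9  13.7  20. ] [483.7 -54.2  50.4]
base 1114 [578.8 169.1 155.8 100.5 -18.6] 24.17902496914735
pins 48
[[617.7 155.6]
 [542.1 181.2]] 69.20535117027998 [23 25]
seats [[611.1 173.5]
 [540.6 161.7]] [256 185] 26.078877908668574
```

```bash
cat >> h.py <<'E'
def go(x,y,z,yaw):   # yaw: heading of tool y in world, deg, tool pointing down
    s=monitor.read_state(); A=R.from_quat(s["tcp_rot"])
    ty=np.array([np.cos(np.radians(yaw)),np.sin(np.radians(yaw)),0]); tz=np.array([0,0,-1.])
    B=R.from_matrix(np.stack([np.cross(ty,tz),ty,tz],1))
    print("t",s["t"],"shift cm",(A.inv().apply(np.array([x,y,z])-s["tcp_pos"])/10).round(2),"turn",(A.inv()*B).as_rotvec().round(3),"tcp",s["tcp_pos"].round(1),"j",s["joint_positions"].round(2),"gap",s["finger_gap"],"F",s["contact_force"].round(1))
E
python3 -c "
from h import *
go(483.6,-55.5,180,109.5)"
```

```text
t 0.6 shift cm [-45.68 -50.7    7.63] turn [ 0.     0.    -0.807] tcp [303.8 602.8 256.3] j [-1.21  0.48  0.02  1.56 -0.01  1.11 -0.08] gap 85.42161697770477 F [0.5 0.9 0.7]
```

```bash
python3 -m crank '[-45.68,-50.7,4,0,0,-0.807,8,-45.68,-50.7,4,0,0,-0.807,8,-45.68,-50.7,4,0,0,-0.807,8,-45.68,-50.7,4,0,0,-0.807,8,-45.68,-50.7,4,0,0,-0.807,8,-45.68,-50.7,4,0,0,-0.807,8,-45.68,-50.7,4,0,0,-0.807,8,-45.68,-50.7,4,0,0,-0.807,8,-45.68,-50.7,4,0,0,-0.807,8,-45.68,-50.7,4,0,0,-0.807,8]'
python3 -c "
from h import *
go(483.6,-55.5,150,109.5)"
```

```text
t: 1.6
tcp_pos: [435.3, 120.4, 227.5]
tcp_rot: [-0.169, 0.986, 0.0, 0.001]
contact_force: [1.2, 0.8, -0.2]
finger_gap: 80.0
grasp_force: 0.0
t 1.6 shift cm [  1.33 -18.19   7.74] turn [ 0.     0.001 -0.   ] tcp [435.3 120.4 227.5] j [-0.48  0.14  0.08  2.1  -0.01  0.9   1.52] gap 79.96741256708258 F [ 1.2  0.8 -0.2]
```

```bash
python3 -m crank '[1.3,-18.2,7.7,0,0,0,6,1.3,-18.2,7.7,0,0,0,6,1.3,-18.2,7.7,0,0,0,6,1.3,-18.2,7.7,0,0,0,6,1.3,-18.2,7.7,0,0,0,6,1.3,-18.2,7.7,0,0,0,6,1.3,-18.2,7.7,0,0,0,6]'
python3 - <<'E'
from h import *
c=camera("scene"); W=pts(c); z=W[...,2]
cv2.imwrite("pics/s1.png",cv2.resize(c["pixels"][180:360,240:480,::-1],(720,540)))
go(483.6,-55.5,100,109.5)
E
```

```text
t: 2.3
tcp_pos: [483.6, -52.4, 150.4]
tcp_rot: [-0.17, 0.985, 0.0, 0.0]
contact_force: [-0.0, -0.1, -0.2]
finger_gap: 59.7
grasp_force: 0.0
t 2.35 shift cm [ 0.13 -0.33  5.06] turn [0.    0.001 0.002] tcp [483.7 -52.  150.6] j [-0.18  0.31  0.19  2.11 -0.09  0.73  1.98] gap 59.82618710147505 F [ 0.5 -0.2  0.6]
```

View pics/s1.png

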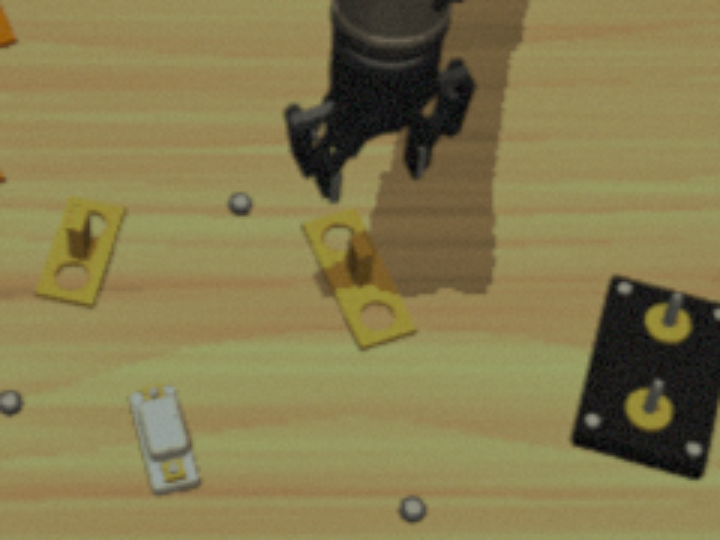

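The gripper stands above the long bridge's lug (crop about 355,265), and its fingers straddle the lug's thin side. I descend and close.

```bash
python3 -m crank '[0.1,-0.3,3,0,0,0,6,0.1,-0.3,6,0,0,0,6,0.1,-0.3,8,0,0,0,6,0.1,-0.3,9.5,0,0,0,6,0.1,-0.3,10.5,0,0,0,6,0.1,-0.3,11,0,0,0,6,0.1,-0.3,11,0,0,0,6,0.1,-0.3,11,0,0,0,6]'
python3 -c "
from h import *
go(483.6,-55.5,39,109.5)"
```

```text
t: 3.15
tcp_pos: [484.1, -56.5, 40.7]
tcp_rot: [-0.169, 0.986, -0.0, 0.001]
contact_force: [0.2, -0.0, 0.2]
finger_gap: 60.5
grasp_force: 0.0
t 3.15 shift cm [0.01 0.11 0.17] turn [-0.     0.001  0.   ] tcp [484.1 -56.5  40.7] j [-0.13  0.51  0.14  2.16 -0.15  0.48  2.04] gap 60.4915867936816 F [ 0.2 -0.   0.2]
```

```bash
python3 -m crank '[0,0.1,0,0,0,0,4,0,0.1,0,0,0,0,2,0,0.1,0,0,0,0,1,0,0.1,0,0,0,0,0.5,0,0.1,0,0,0,0,0.5,0,0.1,0,0,0,0,0.5,0,0.1,0,0,0,0,0.5,0,0.1,0,0,0,0,0.5]' && python3 -m crank '[0,0,-1,0,0,0,0.5,0,0,-3,0,0,0,0.5,0,0,-6,0,0,0,0.5,0,0,-9,0,0,0,0.5,0,0,-11,0,0,0,0.5,0,0,-12,0,0,0,0.5,0,0,-12,0,0,0,0.5,0,0,-12,0,0,0,0.5]'
python3 - <<'E'
from h import *
c=camera("scene")
cv2.imwrite("pics/s2.png",cv2.resize(c["pixels"][180:360,240:480,::-1],(720,540)))
W,z,Y=report(c)
go(578.5,167,160,71.4)
E
```

```text
t: 3.95
tcp_pos: [483.4, -55.8, 40.5]
tcp_rot: [-0.169, 0.986, 0.0, 0.0]
contact_force: [-0.7, 0.4, 6.4]
finger_gap: 13.7
grasp_force: 58.9
t: 4.75
tcp_pos: [482.4, -55.8, 159.3]
tcp_rot: [-0.169, 0.986, 0.0, -0.001]
contact_force: [-0.1, -0.5, -3.4]
finger_gap: 12.9
grasp_force: 58.9
t 4.8 shift cm [-16.5   17.79  -0.12] turn [-0.    -0.002  0.665] tcp [482.3 -55.8 159. ] j [-0.19  0.3   0.21  2.1  -0.09  0.75  1.98] gap 13.217920213040268 F [-0.4  0.4 -3. ]
```

View pics/s2.png

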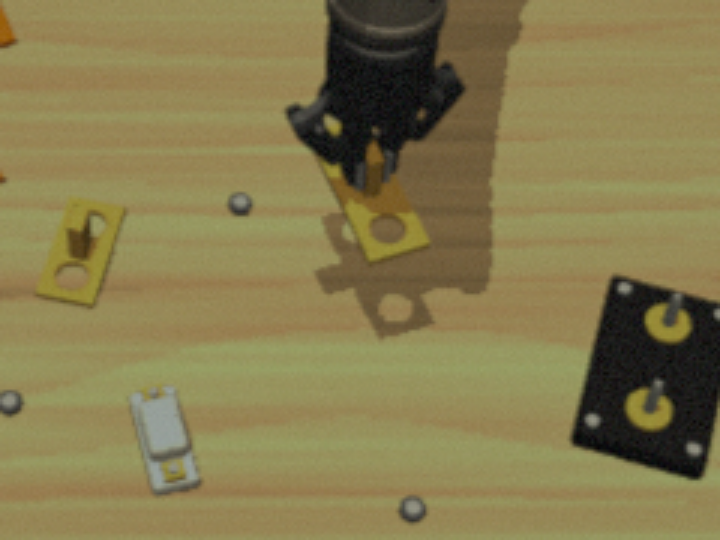

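The bridge is held level (lug at crop 375,170), and nothing else has moved. I carry it above the base.

```bash
python3 -m crank '[-2,2,0,0,0,0.1,0.5,-4.5,5,0,0,0,0.2,0.5,-7.5,8,0,0,0,0.3,0.5,-10.5,11.3,0,0,0,0.4,0.5,-13,14,0,0,0,0.5,0.5,-15,16,0,0,0,0.6,0.5,-16,17.3,0,0,0,0.665,0.5,-16.5,17.8,0,0,0,0.665,0.5,-16.5,17.8,0,0,0,0.665,0.5,-16.5,17.8,0,0,0,0.665,0.5]'
python3 - <<'E'
from h import *
for n in ["scene","top"]:
    c=camera(n); W,z,Y=report(c)
    m=near(W,578,167,85)&(z>120)&(z<138)
    print(n,m.sum(), rect(W[m][:,:2]) if m.sum()>5 else "", np.nanmedian(z[m]))
    if n=="scene": cv2.imwrite("pics/s3.png",cv2.resize(c["pixels"][200:380,340:580,::-1],(720,540)))
go(578.5,167,160,71.4)
E
```

```text
t: 5.8
tcp_pos: [578.8, 165.4, 159.3]
tcp_rot: [0.162, 0.987, -0.001, -0.001]
contact_force: [0.2, -1.0, -3.3]
finger_gap: 13.2
grasp_force: 58.8
scene 582 [579.8 165.1 129.4  48.2 -18.6] 126.41490546678676
top 451 [579.  163.7 125.8  49.7 -18.7] 124.74497116724865
t 5.9 shift cm [ 0.11  0.16 -0.02] turn [-0.001 -0.001 -0.002] tcp [579.  165.1 159.8] j [-0.6   0.48  0.29  1.84 -0.18  0.85  1.02] gap 12.905084998442053 F [ 0.6 -0.4 -2. ]
```

View pics/s3.png

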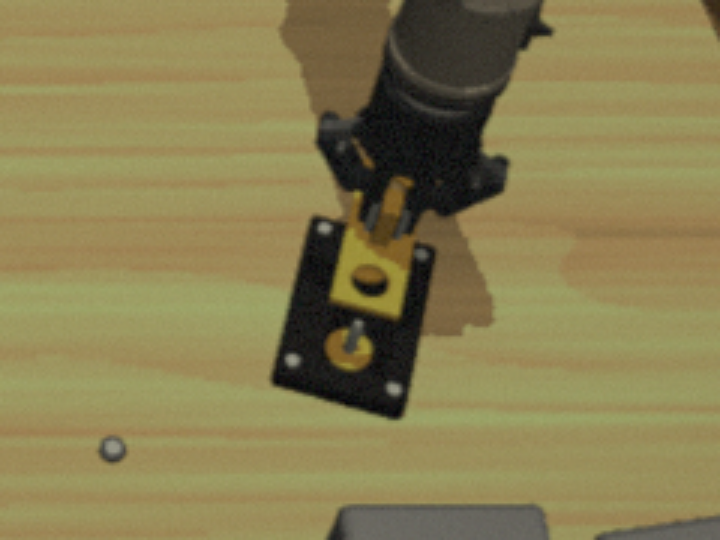

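The bridge hangs above the base and is aligned with the pins (near pin at crop 355,340). Measured against the base it needs about 3 mm of correction.

```bash
python3 -m crank '[0.1,0.2,1,0,0,0,0.5,0.15,0.25,2.5,0,0,0,0.5,0.15,0.25,3.5,0,0,0,0.5,0.15,0.25,4.2,0,0,0,0.5,0.15,0.25,4.2,0,0,0,0.5,0.15,0.25,4.2,0,0,0,0.5]'
python3 - <<'E'
from h import *
for n in ["scene","top"]:
    c=camera(n); W,z,Y=report(c)
    m=near(W,578,167,85)&(z>77)&(z<93)
    p=W[m]; A=np.c_[p[:,:2]-[578,167],np.ones(len(p))]; 
    print(n,m.sum(), rect(p[:,:2]), np.linalg.lstsq(A,p[:,2],rcond=None)[0].round(3))
go(578.5,167,67,71.4)
E
```

```text
t: 6.5
tcp_pos: [578.8, 169.7, 117.9]
tcp_rot: [0.162, 0.987, -0.0, -0.0]
contact_force: [-0.0, -0.7, -3.3]
finger_gap: 13.3
grasp_force: 58.9
scene 543 [580.4 169.5 125.6  48.2 -18.6] [-7.0000e-03 -2.0000e-03  8.5506e+01]
top 445 [579.1 167.8 126.4  50.6 -18.7] [-6.0000e-03 -1.0000e-02  8.3299e+01]
t 6.6 shift cm [-0.03 -0.3   5.16] turn [ 0.001  0.001 -0.   ] tcp [579.2 169.9 118.6] j [-0.59  0.53  0.27  1.86 -0.2   0.77  1.03] gap 13.416841406712038 F [ 0.5 -0.8 -3.7]
```

```bash
python3 -m crank '[0,-0.1,0.6,0,0,0,0.5,0,-0.1,1.2,0,0,0,0.5,0,-0.1,1.8,0,0,0,0.5,0,-0.1,2.4,0,0,0,0.5,0,-0.1,3,0,0,0,0.5,0,-0.1,3.6,0,0,0,0.5,0,-0.1,4.2,0,0,0,0.5,0,-0.1,4.6,0,0,0,0.5,0,-0.1,4.8,0,0,0,0.5,0,-0.1,4.8,0,0,0,0.5]'
python3 - <<'E'
from h import *
for n in ["scene","top"]:
    c=camera(n); W,z,Y=report(c)
    m=near(W,578,167,85)&(z>28.5)&(z<43)
    p=W[m]; A=np.c_[p[:,:2]-[578,167],np.ones(len(p))]; 
    print(n,m.sum(), rect(p[:,:2]), np.linalg.lstsq(A,p[:,2],rcond=None)[0].round(3))
go(578.5,167,67,71.4)
E
```

```text
t: 7.6
tcp_pos: [578.3, 168.8, 69.8]
tcp_rot: [0.162, 0.987, -0.0, -0.0]
contact_force: [0.3, 0.7, -2.1]
finger_gap: 13.2
grasp_force: 58.9
scene 683 [583.5 166.7 138.7  97.2 -18.8] [4.0000e-03 1.1000e-02 3.5203e+01]
top 499 [574.8 164.7 140.   93.9 -20.5] [1.5000e-02 1.6000e-02 3.4553e+01]
t 7.7 shift cm [-0.06 -0.18  0.33] turn [ 0.  0. -0.] tcp [578.5 168.9  70.3] j [-0.57  0.6   0.25  1.88 -0.22  0.68  1.05] gap 13.445416746288153 F [ 0.1  0.7 -2.9]
```

Still about 3 mm up with no contact, so I lower in small steps.

```bash
python3 -m crank '[0,0,0.1,0,0,0,0.5,0,0,0.2,0,0,0,0.5,0,0,0.3,0,0,0,0.5,0,0,0.35,0,0,0,0.5,0,0,0.35,0,0,0,0.5,0,0,0.35,0,0,0,0.5]'
```

```text
t: 8.3
tcp_pos: [578.5, 169.0, 67.5]
tcp_rot: [0.162, 0.987, 0.0, 0.0]
contact_force: [-3.1, -1.0, 5.0]
finger_gap: 13.1
grasp_force: 60.4
```

Contact: the force rose from −3 to +5 N at the expected height. I release and rise.

```bash
python3 -m crank '[0,0,0,0,0,0,1.8,0,0,0,0,0,0,2.5,0,0,0,0,0,0,4,0,0,0,0,0,0,5,0,0,0,0,0,0,5]' && python3 -m crank '[0,0,-1,0,0,0,5,0,0,-3,0,0,0,5,0,0,-6,0,0,0,5,0,0,-10,0,0,0,5,0,0,-14,0,0,0,5,0,0,-16,0,0,0,5,0,0,-16,0,0,0,5]'
python3 - <<'E'
from h import *
for n in ["scene","top"]:
    c=camera(n); W,z,Y=report(c)
    l=W[near(W,578,167,40)&(z>70)&(z<82)]; print(n,"lug top",len(l),rect(l[:,:2]),l.mean(0).round(1))
    p=W[near(W,578,167,75)&(z>29)&(z<38)]; A=np.c_[p[:,:2]-[578,167],np.ones(len(p))]
    print(np.linalg.lstsq(A,p[:,2],rcond=None)[0].round(3))
    if n=="scene": cv2.imwrite("pics/s4.png",cv2.resize(c["pixels"][200:380,340:580,::-1],(720,540)))
E
```

```text
t: 8.8
tcp_pos: [578.5, 168.9, 66.6]
tcp_rot: [0.162, 0.987, -0.0, 0.0]
contact_force: [0.1, 0.2, -0.3]
finger_gap: 50.0
grasp_force: 0.0
t: 9.5
tcp_pos: [580.5, 169.3, 231.1]
tcp_rot: [0.162, 0.987, 0.002, 0.003]
contact_force: [-0.6, -0.2, -0.2]
finger_gap: 50.3
grasp_force: 0.0
scene lug top 59 [577.9 169.2  25.5  14.3 -16. ] [579.5 168.3  77.7]
[-2.0000e-03 -0.0000e+00  3.3719e+01]
top lug top 38 [576.3 167.5  18.2  14.2 -17.3] [576.  167.2  76.8]
[-1.0000e-03 -3.0000e-03  3.2714e+01]
```

View pics/s4.png

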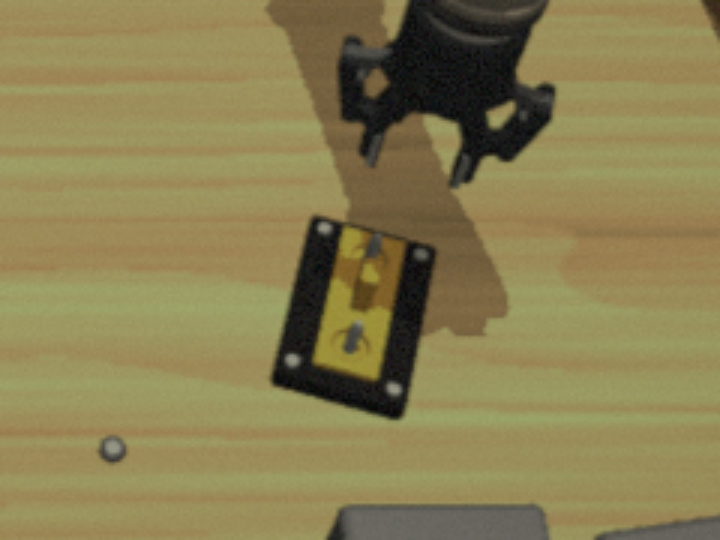

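The bridge lies flat on the base with a pin through each hole (crop 372,245 and 353,338), and the gripper is clear.

```bash
python3 -c "
from rig import sign_off
print(sign_off())"
```

```text
the job is handed in; nothing more can be done
None
```

The long bridge lies flat on the meter base with a pin through each hole, released and the gripper clear; the short bridge and fuse were not touched, and the job was handed in at about 10 s (no verdict was returned).

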